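# Back off the disc cutter's clamp bolt with the reversible ratchet

## Task

The ratchet on the disc cutter's clamp bolt is still set to tighten. Push its reversing lever gently all the way over to the loosening side, then swing the handle to and fro, as many swings as it takes, to back the bolt off until you feel it come up against its stop, without forcing it there. Leave the ratchet on the bolt, still set to loosen, and do not disturb the other things on the bench.

Things in the scene. Friction and masses are not known exactly. Their poses are not given: they have to be found in the camera images.
- cutter: steel disc cutter screwed to the bench: base plate 170 x 125 x 10 mm, lower die 104 x 92 mm up to 36 mm above the bench, a copper strip 28 mm wide on it; origin on the bench under the clamp bolt's upright axis, z up. It cannot move. The ratchet's handle points roughly towards the robot.
- top_plate: the cutter's upper plate, 100 x 88 x 20 mm, clamped by the bolt in its middle; origin at the centre of its underside, 37 to 39 mm above the bench. Plate, bolt and ratchet rise together, 4 mm per turn of the bolt anticlockwise from above (loosening). The bolt has an unknown 0.6 to 2.1 rad to go to its stop; it stays where it is left.
- ratchet: reversible ratchet, level, captive on the bolt; origin on the bolt axis at mid height of the handle, about 103 mm above the bench; x along the handle to its end, z up. Head 52 mm across, its top 11 mm above the origin; shank 16 mm wide; round grip 22 mm thick from 86 to 192 mm from the axis. It drives only the way it is set; the other way the handle clicks back freely (under 1 N).
- ratchet_grip (a point): middle of the handle's round grip, 145 mm from the bolt axis. 14 teeth: 0.45 rad (at times 0.9) of a swing may be lost, at under 1 N, before the ratchet bites. The bolt then turns at a steady 3 to 4 N of sideways push here; at its stop the push rises by about 3 N for each 8 mm more, and about 18 N overloads the ratchet.
- lever: reversing lever on the head; origin on its upright pivot, 34 mm from the bolt axis towards the handle, at the handle's mid height; its tab points back over the bolt axis. Yaw against the ratchet's: -0.18 tightening (as found), +0.18 loosening, a hard stop at each; it stays where it is put and drives only at its stop. 4 to 6 N at the tip moves it; over 20 N damages it.
- lever_tip (a point): top of the free end of the lever's tab, 40 mm from the pivot, 6 mm past the bolt axis, 25.5 mm above the handle's mid height. The tab's end is a block 7 mm wide, 14 mm long, 14 mm tall. In the ratchet's frame the tip is found at y +7 mm and must go to y -7 mm: seen from the handle's end, facing the head, from right to left.
- file: flat file, 310 mm long, wooden handle; loose, to be left alone
- mandrel: tapered steel ring mandrel, 270 mm long, 25 mm thick at its butt; loose, to be left alone
- mallet: wooden mallet, 250 mm long; loose, to be left alone
- dish: white ceramic dish, 90 mm across, 28 mm high; loose, to be left alone
- wrench: open-ended spanner, 160 mm long; loose, to be left alone
- punches: wooden block 80 x 50 x 22 mm with four steel punches standing in it, 66 mm high in all; loose, to be left alone
- punch: single steel punch standing on the bench, 19 mm across, 55 mm high; loose, to be left alone

How it is judged:
By the outcome, as a careful person would: the job done as asked, in the order asked, and still so for the second after the job is handed in, with the robot touching nothing.
It also fails if it takes over 64 s, if anything falls off the work surface, if the arm or the gripper's body presses on something with over 40 N, if the wrist force passes 120 N, or if a joint passes its speed limit or range.

## Robot

A 6-joint arm with a two-finger parallel gripper is mounted at the origin on the work surface. World frame = base frame: x ahead of the robot, y to its left, z up, the work surface at z = 0. Lengths are in m, angles in degrees, forces in N, time in s.
With the tool pointing down it reaches from about 0.4 to 0.825 m from the base axis. Payload 7 kg.
Tool frame: the origin (TCP) lies between the finger pads; the fingertips stand 22 mm ahead of it and the grasp point (between the pads) lies 3 mm ahead of it; z points along the fingers, y is the line along which they close (so a half turn about z gives the same grasp; the last joint's range is limited). The gripper opens to 88 mm and grips with 3 to 60 N. Pads are 19 mm wide; open, the fingers measure 130 mm over their backs; the gripper's body (78 mm by 193 mm) begins 47 mm behind the grasp point.
Start: joints at [85.09, 20.546, 0.682, 0, -70.136, -16.507], TCP at [0.246, 0.628, 0.249] pointing down, gripper open.
Joint ranges: [-176.03, 176.03], [-82.01, 121.73], [-58.28, 71.71], [-173.87, 95.51], [-174.79, -0.11], [-173.66, 173.66]. Speed limits (degrees/s): [136.94, 136.94, 172.46, 180, 180, 180].

## Interface

Orientations are given as [roll, pitch, yaw] about the fixed x, y, z axes, in that order (R = Rz(yaw) Ry(pitch) Rx(roll)).
In Python, from plant import ctrl gives the robot as it stands.
- The arm moves only by the tool apply_moves, never from a script. Its argument "targets" is a list of rows, each an object with "travel": the shift along the tool's x, y, z in mm, a list of three; "roll": the turn about the tool's z in degrees; "jaw": the finger opening in mm, from 0 to 87.6. In form: [{"travel": [tx, ty, tz], "roll": roll, "jaw": jaw}, ...]. A call has 1 to 10 rows; each row shifts and turns the commanded pose from where the row before left it, along the tool's axes as they then stand; what a row does not reach is not made up. A row lasts 1/10 s, in which the tool goes at most 50 mm and 8.59 degrees, less where a joint would pass 70% of its speed; a pose out of reach is approached as far as the arm can. A call with a gripper value outside its range is refused whole. The fingers move at their own pace and stop on an object; the grip force is fixed at half the most. Time passes only in rows, so rows that do not move let the fingers close. It gives the time, the measured TCP pose, the force, the opening and the grip force at its end, in the units of the state.
- ctrl.get_obs(): the state, without advancing time (a new reading comes with each control period).
- ctrl.snapshot(name): name is "scene" or "top" or "wrist"; returns the picture (400x640x3 uint8, red, green, blue); there is no depth.
- ctrl.calibration(name): a dict with "K" (3x3 intrinsics, pixels), "extrinsics" (4x4, takes a point from camera to world coordinates); the wrist camera has in their place "hand_eye" (4x4, takes a point from camera to tool coordinates, whose origin is the TCP and whose axes are the flange's). Camera axes: x right, y down, z forward; pixel columns grow to the right and rows downward; lengths in m; the calibration is good to about 2 mm. The wrist camera is an equidistant fisheye: a pixel r from the principal point sees the ray r / f radians off the axis. A picture is of the moment at which its call begins: read the wrist's pose just before it. calibration takes no time and is no camera call.
- ctrl.close_job(): hands the job in; it is judged then, once.
The state is a dict: "clock": time; "joint_pos": joint angles; "qvel": joint speeds; "tau": joint torques, N m; "tool_pos": TCP position; "orientation": TCP orientation; "force": force on the tool from outside, world axes, zero at the start; "moment": the same for the moment, N m; "opening": finger opening in m; "gripper_force": force on a finger pad.
Only numpy, scipy, OpenCV 4.12 (cv2) and the standard library are available. Lean on these libraries where they do the work, as an engineer would, in place of code of your own. Each camera call takes 0.05 s, during which the arm holds its last target. There are 200 camera calls.

## Working session

There is one attempt and no reset: what is moved stays moved. The work goes in short steps, Python scripts to look and compute and a tool call to move; the robot and the scene stay as the last step left them, time stands still between calls to the robot, and variables do not carry over. Pictures are saved under pics/ and viewed, at most 10 in all, crops included, and the job is handed in when it is done.

Besides the shell and the picture viewer there is one more tool, called after "Emit:" as name(argument=value, ...) on one line, values as JSON. apply_moves: Moves the arm, as the interface text tells. Its arguments: {"type":"object","properties":{"targets":{"type":"array","items":{"type":"object","properties":{"travel":{"type":"array","items":{"type":"number"}},"roll":{"type":"number"},"jaw":{"type":"number"}}}}},"required":["targets"]}

```bash
mkdir -p pics; ls; python3 - <<'E'
from plant import ctrl
import cv2,numpy as np
o=ctrl.get_obs();print(o)
np.set_printoptions(precision=4,suppress=True)
for n in("scene","top","wrist"):
    c=ctrl.calibration(n);print(n,c)
a=ctrl.snapshot("scene");b=ctrl.snapshot("top")
cv2.imwrite("pics/scene0.png",a[:,:,::-1]);cv2.imwrite("pics/top0.png",b[:,:,::-1])
E
```

```text
pics
{'clock': 0.0, 'joint_pos': array([ 8.50897303e+01,  2.05906328e+01,  6.33705965e-01, -1.98911809e-02,
       -7.01344645e+01, -1.65083766e+01]), 'qvel': array([-0.04706041,  0.00087389,  0.08714298,  0.05862591, -0.00847077,
        0.07967611]), 'tau': array([-2.74924656e-03, -5.82707191e+01,  2.93053919e+01,  6.99676126e+00,
        7.12816996e-03, -1.78567143e-04]), 'tool_pos': array([0.24633879, 0.62796497, 0.24763191]), 'orientation': array([ 1.79907062e+02, -8.04366536e-03, -2.14254140e+01]), 'force': array([ 0.3737537 , -0.74305467, -0.56796054]), 'moment': array([-0.01578166, -0.07240407, -0.0143189 ]), 'gripper_force': 0.0, 'opening': 0.08761434707928346}
scene {'K': array([[449.4761,   0.    , 322.6996],
       [  0.    , 449.4761, 195.074 ],
       [  0.    ,   0.    ,   1.    ]]), 'extrinsics': array([[ 0.823 ,  0.3424, -0.4532,  1.1007],
       [ 0.5679, -0.4797,  0.6689, -0.7788],
       [ 0.0117, -0.8079, -0.5893,  0.7811],
       [ 0.    ,  0.    ,  0.    ,  1.    ]])}
top {'K': array([[408.5331,   0.    , 321.4977],
       [  0.    , 408.5331, 198.8404],
       [  0.    ,   0.    ,   1.    ]]), 'extrinsics': array([[ 0.0003, -0.9795,  0.2013,  0.3636],
       [-1.    , -0.0002,  0.0006,  0.0289],
       [-0.0005, -0.2013, -0.9795,  1.1235],
       [ 0.    ,  0.    ,  0.    ,  1.    ]])}
wrist {'K': array([[309.7069,   0.    , 316.8796],
       [  0.    , 309.7069, 195.8337],
       [  0.    ,   0.    ,   1.    ]]), 'hand_eye': array([[ 0.0005, -0.9681, -0.2505,  0.0664],
       [ 1.    ,  0.0009, -0.0016,  0.    ],
       [ 0.0018, -0.2505,  0.9681, -0.1364],
       [ 0.    ,  0.    ,  0.    ,  1.    ]])}
```

View pics/scene0.png

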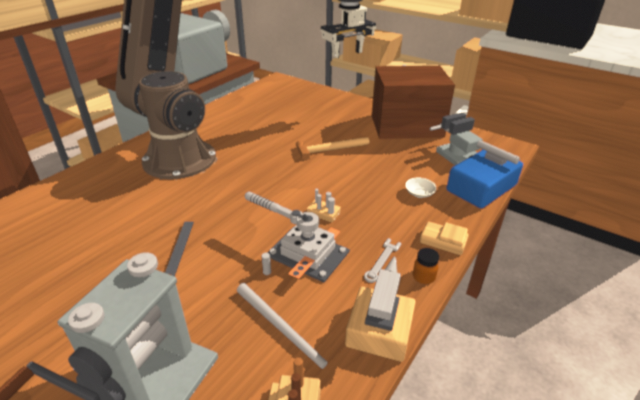

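View pics/top0.png

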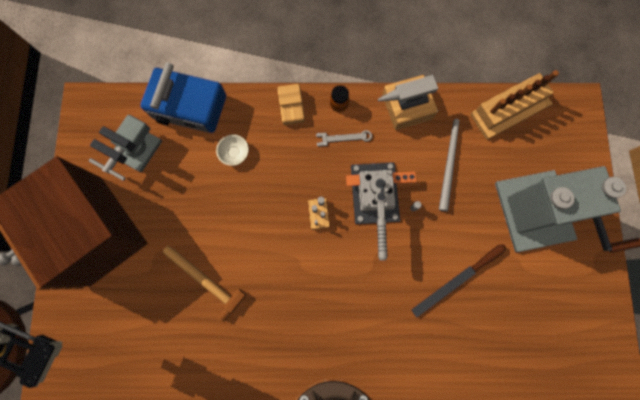

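The scene view shows the cutter mid-bench with the ratchet handle towards the robot. In the top view the head is near (379,178) and the grip end near (382,257). The punch stands at (417,205) and the punch block at (319,213), one on each side.

```bash
cat > h.py <<'E'
import numpy as np,cv2
from plant import ctrl
from scipy.spatial.transform import Rotation as R
np.set_printoptions(precision=4,suppress=True)
def ray(n,uv,T=None):
    c=ctrl.calibration(n);K=c["K"]
    d=np.array([(uv[0]-K[0,2])/K[0,0],(uv[1]-K[1,2])/K[1,1],1.])
    if n=="wrist":
        r=np.hypot(d[0],d[1]);E=T@c["hand_eye"]
        d=np.array([np.sin(r)*d[0]/max(r,1e-9),np.sin(r)*d[1]/max(r,1e-9),np.cos(r)])
    else:E=c["extrinsics"]
    return E[:3,3],E[:3,:3]@d
def onz(n,uv,z,T=None):
    o,d=ray(n,uv,T);return o+d*(z-o[2])/d[2]
def proj(n,p,T=None):
    c=ctrl.calibration(n);K=c["K"];E=c["extrinsics"] if n!="wrist" else T@c["hand_eye"]
    q=E[:3,:3].T@(np.asarray(p)-E[:3,3])
    if n=="wrist":
        t=np.arctan2(np.hypot(q[0],q[1]),q[2]);s=t/max(np.hypot(q[0],q[1]),1e-9);return K[:2,2]+K[0,0]*s*q[:2]
    return K[:2,2]+K[0,0]*q[:2]/q[2]
def toolT(o=None):
    o=o or ctrl.get_obs();T=np.eye(4)
    T[:3,:3]=R.from_euler("xyz",o["orientation"],degrees=True).as_matrix();T[:3,3]=o["tool_pos"];return T
def st():
    o=ctrl.get_obs();print(round(o["clock"],2),o["tool_pos"],o["orientation"],o["force"],o["moment"],o["joint_pos"],o["opening"])
def shot(n,name,box=None,s=1):
    T=toolT();a=ctrl.snapshot(n)[:,:,::-1]
    if box:a=a[box[1]:box[3],box[0]:box[2]]
    a=cv2.resize(a,None,fx=s,fy=s,interpolation=cv2.INTER_CUBIC);cv2.imwrite("pics/"+name,a);return T
E
python3 - <<'E'
from h import *
for n,uv,z in [("head",(379,176),.114),("gripend",(382,257),.103),("punch",(417,205),.055),("block",(319,213),.03)]:
    print(n,onz("top",uv,z))
shot("top","c0.png",(290,140,450,270),5)
E
```

```text
head [ 0.6307 -0.1172  0.114 ]
gripend [ 0.4263 -0.1204  0.103 ]
punch [ 0.5666 -0.2246  0.055 ]
block [0.5492 0.0364 0.03  ]
```

View pics/c0.png

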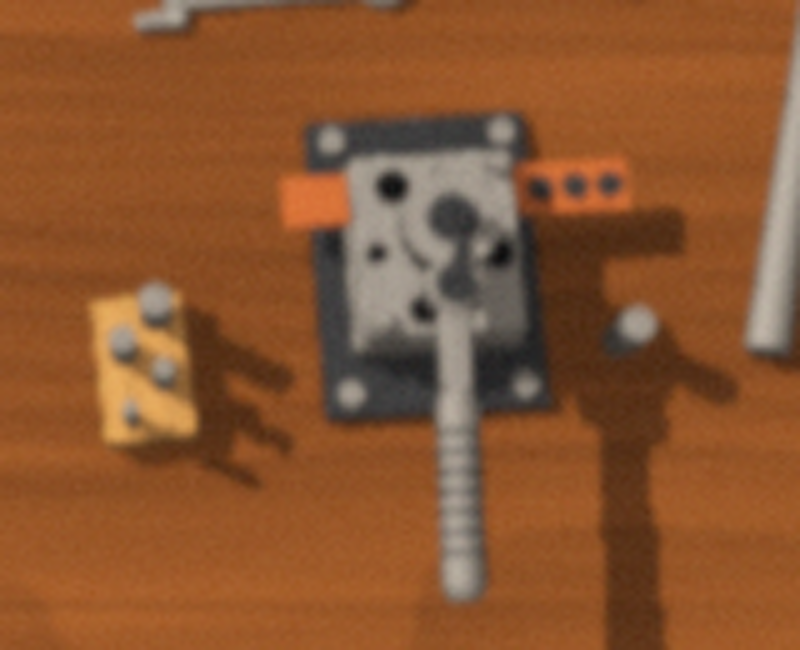

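The crop shows the dark tab end near (452,215), the pivot near (458,280) and the grip end near (462,597). The handle points almost along -x, so loosening moves it towards -y. I'll move to a view above the head first.

Emit:
apply_moves(targets=[{"travel":[15,14,0],"roll":0,"jaw":87},{"travel":[30,28,0],"roll":0,"jaw":87},{"travel":[30,28,0],"roll":0,"jaw":60},{"travel":[30,28,0],"roll":0,"jaw":60},{"travel":[30,28,0],"roll":0,"jaw":60},{"travel":[30,28,0],"roll":0,"jaw":60},{"travel":[30,28,0],"roll":0,"jaw":60},{"travel":[30,28,0],"roll":0,"jaw":60},{"travel":[30,28,0],"roll":0,"jaw":60},{"travel":[30,28,0],"roll":0,"jaw":60}])

```text
clock: 1.15
tool_pos: [0.415, 0.275, 0.2486]
orientation: [-180.0, 0.0, -21.4]
force: [1.2, -0.2, 0.8]
opening: 0.06
gripper_force: 0.0
```

Emit:
apply_moves(targets=[{"travel":[30,28,0],"roll":0,"jaw":60},{"travel":[30,28,0],"roll":0,"jaw":60},{"travel":[30,28,0],"roll":0,"jaw":60},{"travel":[30,28,0],"roll":0,"jaw":60},{"travel":[30,28,0],"roll":0,"jaw":60},{"travel":[30,28,0],"roll":0,"jaw":60},{"travel":[30,28,0],"roll":0,"jaw":60},{"travel":[30,28,0],"roll":0,"jaw":60},{"travel":[30,28,0],"roll":0,"jaw":60},{"travel":[30,28,0],"roll":0,"jaw":60}])

```text
clock: 2.15
tool_pos: [0.5921, -0.0952, 0.2484]
orientation: [180.0, 0.0, -21.4]
force: [1.7, 0.2, 0.3]
opening: 0.0603
gripper_force: 0.0
```

Emit:
apply_moves(targets=[{"travel":[15,14,0],"roll":4,"jaw":60},{"travel":[0,0,0],"roll":8.5,"jaw":60},{"travel":[0,0,0],"roll":8.5,"jaw":60},{"travel":[0,0,0],"roll":8.5,"jaw":60},{"travel":[0,0,0],"roll":8.5,"jaw":60},{"travel":[0,0,0],"roll":8.5,"jaw":60},{"travel":[0,0,0],"roll":8.5,"jaw":60},{"travel":[0,0,0],"roll":8.5,"jaw":60},{"travel":[0,0,0],"roll":8.5,"jaw":60},{"travel":[0,0,0],"roll":8.5,"jaw":60}])

```text
clock: 3.15
tool_pos: [0.6004, -0.112, 0.2483]
orientation: [180.0, -0.0, -102.3]
force: [-0.5, 0.4, -0.6]
opening: 0.0601
gripper_force: 0.0
```

Emit:
apply_moves(targets=[{"travel":[0,0,0],"roll":8.5,"jaw":60},{"travel":[0,0,0],"roll":8.5,"jaw":60},{"travel":[0,0,0],"roll":8.5,"jaw":60},{"travel":[0,0,0],"roll":8.5,"jaw":60},{"travel":[0,0,0],"roll":8.5,"jaw":60},{"travel":[0,0,0],"roll":8.5,"jaw":60},{"travel":[0,0,0],"roll":8.5,"jaw":60},{"travel":[0,0,0],"roll":8.5,"jaw":60},{"travel":[0,0,0],"roll":10,"jaw":60},{"travel":[0,0,0],"roll":0,"jaw":60}])

```text
clock: 4.15
tool_pos: [0.6004, -0.112, 0.2483]
orientation: [180.0, -0.0, -178.6]
force: [-0.1, -0.1, -0.1]
opening: 0.0604
gripper_force: 0.0
```

```bash
python3 - <<'E'
from h import *
st()
shot("wrist","w1.png",(120,0,520,400),1.5);st()
E
```

```text
4.15 [ 0.6004 -0.112   0.2483] [ 179.9958   -0.0283 -178.6478] [-0.0821 -0.099  -0.0623] [-0.0162 -0.1768 -0.0264] [  7.7281  14.5814  -7.8191  -0.0079 -67.6272 -96.3729] 0.0603816593799037
4.2 [ 0.6004 -0.112   0.2483] [ 179.997    -0.0228 -178.3258] [-0.6845 -0.177  -0.9971] [ 0.0371 -0.1435  0.0024] [  7.7292  14.5784  -7.8163  -0.0058 -67.6277 -96.0528] 0.06010812489134472
```

View pics/w1.png

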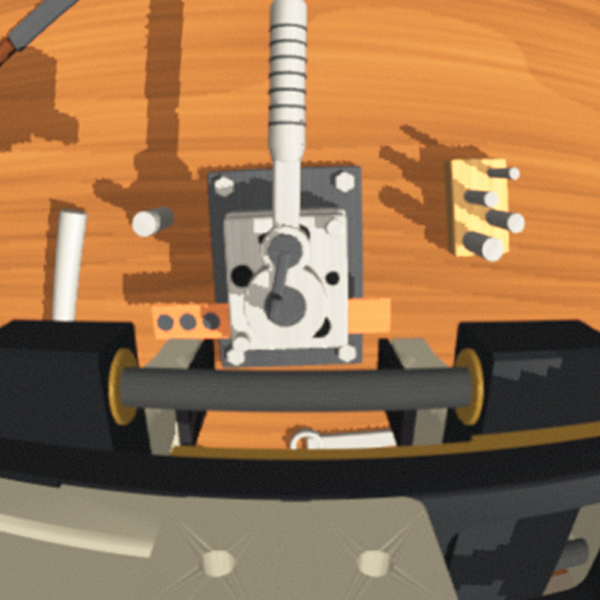

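The wrist view shows the head near (285,300), the lever pivot disc at (285,247) and the dark tab leaning left, towards -y, with its end near (275,305). The handle goes up the picture, towards the robot. The single punch is at (150,222), well to the side. I'll zoom on the lever.

```bash
python3 - <<'E'
from h import *
T=shot("wrist","w2.png",(270,130,350,240),5.4)
np.save("T2.npy",T)
E
```

```text
(no output)
```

View pics/w2.png

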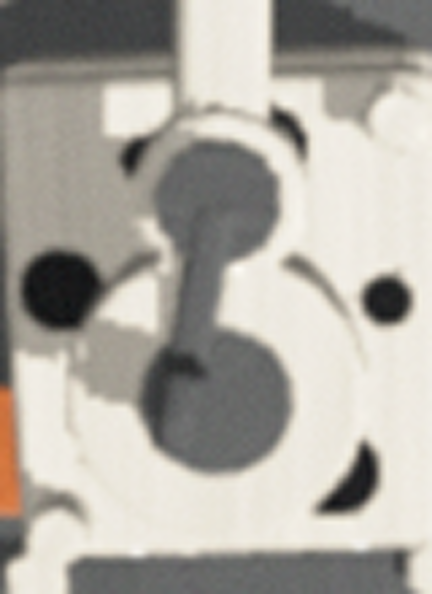

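The zoom shows the pivot disc at (218,200), the bolt-top disc at (215,398), and the tab going down-left to a block near (170,410). I'll compute positions and check the projections.

```bash
python3 - <<'E'
from h import *
T=np.load("T2.npy")
f=lambda u,v:(270+u/5.4,130+v/5.4)
for h in(.005,.011,.0125):
  P=onz("wrist",f(218,200),.103+h,T);B=onz("wrist",f(215,398),.103+h,T);print(h,P,B,np.linalg.norm(P-B))
g=[(120+u/1.5,v/1.5) for u,v in((288,140),(288,15))]
print([onz("wrist",q,.103,T) for q in g])
# ratchet yaw from shank: crop centre of shank
print(onz("wrist",f(224,30),.103,T))
B=onz("wrist",f(215,398),.114,T);print(onz("top",(290+452/5,140+215/5),.114),onz("top",(290+462/5,140+575/5),.103))
g2=onz("wrist",g[1],.103,T);d=(g2-B)[:2];yaw=np.arctan2(d[1],d[0]);print("yaw",np.degrees(yaw))
c,s=np.cos(yaw),np.sin(yaw)
for name,(x,y,z) in dict(tip=(-5.4,7.2,25.5),tipb=(-5.4,7.2,11.5),piv=(34,0,11),blockback=(8.4,4.6,25.5)).items():
  w=np.array([B[0]+(c*x-s*y)/1e3,B[1]+(s*x+c*y)/1e3,.103+z/1e3]);q=proj("wrist",w,T);print(name,w,(q-[270,130])*5.4)
E
```

```text
0.005 [ 0.5777 -0.1178  0.108 ] [ 0.6121 -0.1175  0.108 ] 0.034441599086216156
0.011 [ 0.5767 -0.1177  0.114 ] [ 0.6104 -0.1174  0.114 ] 0.03369489779597966
0.0125 [ 0.5765 -0.1177  0.1155] [ 0.61   -0.1174  0.1155] 0.03350822247342053
[array([ 0.511 , -0.1183,  0.103 ]), array([ 0.4311, -0.1207,  0.103 ])]
[ 0.5495 -0.1177  0.103 ]
[ 0.6123 -0.1202  0.114 ] [ 0.4312 -0.1215  0.103 ]
yaw -178.93800253865527
tip [ 0.6159 -0.1245  0.1285] [168.3434 454.4564]
tipb [ 0.6159 -0.1245  0.1145] [172.2086 429.0612]
piv [ 0.5764 -0.118   0.114 ] [216.2369 198.1388]
blockback [ 0.6021 -0.1222  0.1285] [184.4712 371.8725]
```

Everything agrees: pivot to bolt measures 33.7 mm against 34, and the predicted tip lands on the dark block. The bolt is at about (0.6105, -0.1175), with the lever tip at (0.616, -0.1245). Next I'll straddle the tab with the -y finger beside it.

Emit:
apply_moves(targets=[{"travel":[-9,4,15],"roll":0,"jaw":60},{"travel":[-9,4,20],"roll":0,"jaw":60},{"travel":[0,0,20],"roll":0,"jaw":60},{"travel":[0,0,20],"roll":0,"jaw":60},{"travel":[0,0,15],"roll":0,"jaw":60},{"travel":[0,0,8],"roll":0,"jaw":60},{"travel":[0,0,5],"roll":0,"jaw":60},{"travel":[0,0,3],"roll":0,"jaw":60},{"travel":[0,0,2],"roll":0,"jaw":60},{"travel":[0,0,0],"roll":0,"jaw":60}])

```text
clock: 5.25
tool_pos: [0.6186, -0.1036, 0.1409]
orientation: [180.0, 0.0, -178.5]
force: [-0.4, 0.5, 0.6]
opening: 0.0604
gripper_force: 0.0
```

Emit:
apply_moves(targets=[{"travel":[0,1,0],"roll":0,"jaw":60},{"travel":[0,1,0],"roll":0,"jaw":60},{"travel":[0,1,0],"roll":0,"jaw":60},{"travel":[0,1,0],"roll":0,"jaw":60},{"travel":[0,1,0],"roll":0,"jaw":60},{"travel":[0,1,0],"roll":0,"jaw":60},{"travel":[0,1,0],"roll":0,"jaw":60},{"travel":[0,1,0],"roll":0,"jaw":60}])

```text
clock: 6.05
tool_pos: [0.6186, -0.0958, 0.1408]
orientation: [-180.0, 0.1, -178.5]
force: [2.9, -3.6, -0.7]
opening: 0.0603
gripper_force: 1.7
```

```bash
python3 - <<'E'
from h import *
T=shot("wrist","w3.png",(230,130,400,330),3);st();np.save("T3.npy",T)
E
```

```text
6.1 [ 0.6187 -0.0957  0.1408] [-179.982     0.0598 -178.502 ] [ 2.4853 -3.4499 -1.0362] [-1.194  -1.0377  0.0902] [  9.0664  20.8867 -13.8476   0.0313 -55.2088 -97.5863] 0.06014073820468876
```

View pics/w3.png

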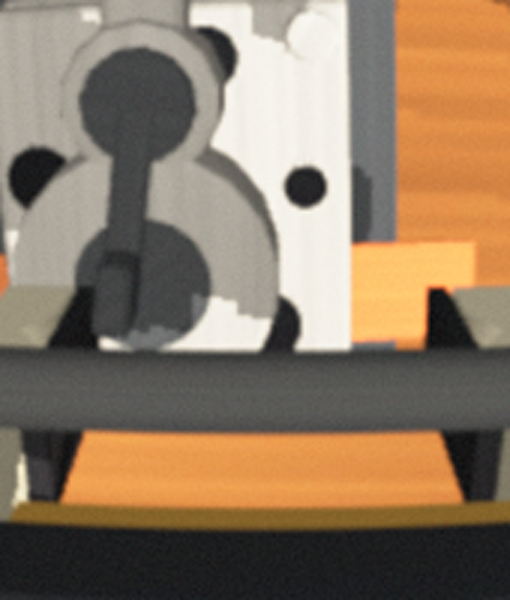

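The block is at (117,290) with the left finger now against it, and the tab is leaning less. I'll keep pushing.

Emit:
apply_moves(targets=[{"travel":[0,1,0],"roll":0,"jaw":60},{"travel":[0,1,0],"roll":0,"jaw":60},{"travel":[0,1,0],"roll":0,"jaw":60},{"travel":[0,1,0],"roll":0,"jaw":60},{"travel":[0,1,0],"roll":0,"jaw":60},{"travel":[0,1,0],"roll":0,"jaw":60}])

```text
clock: 6.7
tool_pos: [0.619, -0.0898, 0.1409]
orientation: [-180.0, 0.1, -178.5]
force: [3.9, -4.5, -1.6]
opening: 0.0602
gripper_force: 2.4
```

Emit:
apply_moves(targets=[{"travel":[0,1,0],"roll":0,"jaw":60},{"travel":[0,1,0],"roll":0,"jaw":60},{"travel":[0,1,0],"roll":0,"jaw":60}])

```text
clock: 7.0
tool_pos: [0.6189, -0.0868, 0.1409]
orientation: [-180.0, 0.1, -178.5]
force: [3.7, -4.6, -1.6]
opening: 0.0601
gripper_force: 2.4
```

Emit:
apply_moves(targets=[{"travel":[0,1,0],"roll":0,"jaw":60},{"travel":[0,1,0],"roll":0,"jaw":60}])

```text
clock: 7.2
tool_pos: [0.6188, -0.0849, 0.1409]
orientation: [-180.0, 0.1, -178.5]
force: [3.9, -7.9, -1.6]
opening: 0.06
gripper_force: 4.3
```

Emit:
apply_moves(targets=[{"travel":[0,0.5,0],"roll":0,"jaw":60}])

```text
clock: 7.3
tool_pos: [0.6188, -0.0848, 0.1409]
orientation: [-179.9, 0.1, -178.5]
force: [4.7, -8.4, -2.1]
opening: 0.0596
gripper_force: 4.8
```

Emit:
apply_moves(targets=[{"travel":[0,0.5,0],"roll":0,"jaw":60},{"travel":[0,0,0],"roll":0,"jaw":60}])

```text
clock: 7.5
tool_pos: [0.6188, -0.0847, 0.1409]
orientation: [-179.9, 0.1, -178.5]
force: [5.4, -9.4, -3.0]
opening: 0.06
gripper_force: 5.0
```

The lever is at its stop: the force is up to 9–10 N with no further motion. I'll back off, rise and check.

Emit:
apply_moves(targets=[{"travel":[0,-3,0],"roll":0,"jaw":60},{"travel":[0,-7,0],"roll":0,"jaw":60},{"travel":[0,0,-10],"roll":0,"jaw":60},{"travel":[0,0,-20],"roll":0,"jaw":60},{"travel":[0,0,-30],"roll":0,"jaw":60},{"travel":[10,0,-20],"roll":0,"jaw":60},{"travel":[0,0,0],"roll":0,"jaw":60}])

```text
clock: 8.2
tool_pos: [0.6089, -0.0937, 0.2249]
orientation: [180.0, 0.3, -178.5]
force: [0.5, 0.0, -0.1]
opening: 0.0598
gripper_force: 0.0
```

```bash
python3 - <<'E'
from h import *
st();T=shot("wrist","w4.png",(250,60,390,270),2.8);np.save("T4.npy",T)
E
```

```text
8.2 [ 0.6089 -0.0937  0.2249] [ 179.9796    0.3236 -178.4937] [ 0.5399  0.0209 -0.1314] [-0.0052 -0.1767 -0.0166] [  9.4017  15.7851  -9.344    0.0268 -64.5476 -97.9067] 0.05982771512486273
```

View pics/w4.png

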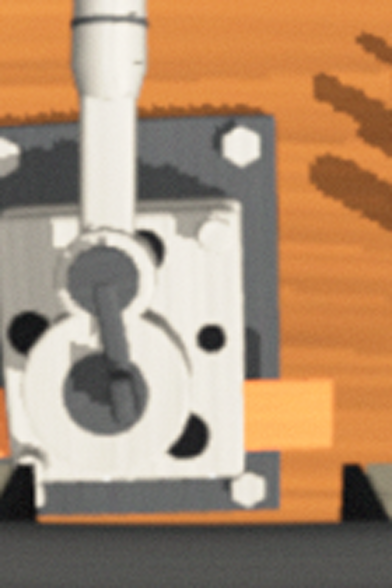

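The tab now leans the other way, from the pivot at (102,277) to the tip near (125,415), so it is on the loosening side. The handle hasn't moved. Next, over to the grip.

Emit:
apply_moves(targets=[{"travel":[36,-5.5,0],"roll":0,"jaw":40},{"travel":[36,-5.5,0],"roll":0,"jaw":40},{"travel":[36,-5.5,10],"roll":0,"jaw":40},{"travel":[36,-6,20],"roll":0,"jaw":40},{"travel":[0,0,25],"roll":0,"jaw":40},{"travel":[0,0,25],"roll":0,"jaw":40},{"travel":[0,0,17],"roll":0,"jaw":40},{"travel":[0,0,12],"roll":0,"jaw":40},{"travel":[0,0,8],"roll":0,"jaw":40},{"travel":[0,0,0],"roll":0,"jaw":40}])

```text
clock: 9.25
tool_pos: [0.4639, -0.1201, 0.1024]
orientation: [-180.0, -0.2, -178.5]
force: [-0.8, -1.1, -1.0]
opening: 0.0398
gripper_force: 0.0
```

Emit:
apply_moves(targets=[{"travel":[0,0,-4],"roll":0,"jaw":29},{"travel":[0,0,0],"roll":0,"jaw":29},{"travel":[-0.2,7.6,0],"roll":3,"jaw":29},{"travel":[-0.4,10.2,0],"roll":4,"jaw":29},{"travel":[-0.6,12.7,0],"roll":5,"jaw":29}])

```text
clock: 9.75
tool_pos: [0.4677, -0.0895, 0.1085]
orientation: [180.0, 0.1, 169.3]
force: [0.2, -1.1, -0.3]
opening: 0.0288
gripper_force: 0.3
```

Emit:
apply_moves(targets=[{"travel":[-0.6,12.7,0],"roll":5,"jaw":29},{"travel":[-0.6,12.7,0],"roll":5,"jaw":29},{"travel":[-0.6,12.7,0],"roll":5,"jaw":29},{"travel":[-0.6,12.7,0],"roll":5,"jaw":29},{"travel":[-0.6,12.7,0],"roll":5,"jaw":29},{"travel":[-0.6,12.7,0],"roll":5,"jaw":29},{"travel":[0,0,0],"roll":0,"jaw":29}])

```text
clock: 10.45
tool_pos: [0.5014, -0.0207, 0.1084]
orientation: [179.9, 0.1, 139.5]
force: [-0.3, -0.2, 0.9]
opening: 0.0292
gripper_force: 0.0
```

```bash
python3 - <<'E'
from h import *
st();shot("wrist","w5.png",(100,0,640,400),1.2)
E
```

```text
10.45 [ 0.5014 -0.0207  0.1084] [179.9015   0.0717 139.4511] [-0.3159 -0.166   0.9388] [-0.0345 -0.1111 -0.0132] [  20.1167   12.4064  -31.5741    0.0199  -45.8985 -150.6793] 0.029170498632536956
```

View pics/w5.png

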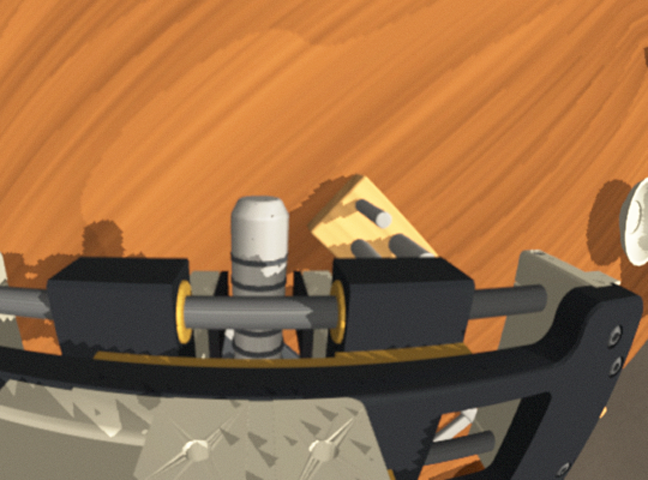

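The handle (259,270) sits between the fingers and is well aligned, and the punches are clear below. I'll start the driving swing.

Emit:
apply_moves(targets=[{"travel":[-0.1,-5.1,0],"roll":-2,"jaw":29},{"travel":[-0.4,-10.2,0],"roll":-4,"jaw":29},{"travel":[-0.4,-10.2,0],"roll":-4,"jaw":29},{"travel":[-0.4,-10.2,0],"roll":-4,"jaw":29}])

```text
clock: 10.9
tool_pos: [0.4798, -0.0522, 0.1079]
orientation: [180.0, 0.0, 153.8]
force: [0.1, 0.2, 0.3]
opening: 0.0292
gripper_force: 0.2
```

Emit:
apply_moves(targets=[{"travel":[-0.4,-10.2,0],"roll":-4,"jaw":29},{"travel":[-0.4,-10.2,0],"roll":-4,"jaw":29},{"travel":[-0.4,-10.2,0],"roll":-4,"jaw":29}])

```text
clock: 11.2
tool_pos: [0.4693, -0.0803, 0.1079]
orientation: [179.9, 0.0, 165.8]
force: [-0.7, 5.2, 1.3]
opening: 0.029
gripper_force: 2.6
```

Emit:
apply_moves(targets=[{"travel":[-0.4,-10.2,0],"roll":-4,"jaw":29},{"travel":[-0.4,-10.2,0],"roll":-4,"jaw":29}])

```text
clock: 11.4
tool_pos: [0.4653, -0.1004, 0.1079]
orientation: [179.9, 0.0, 173.8]
force: [-2.6, 6.2, 2.0]
opening: 0.0287
gripper_force: 2.6
```

Emit:
apply_moves(targets=[{"travel":[-0.2,-7.6,0],"roll":-3,"jaw":29},{"travel":[-0.2,-7.6,0],"roll":-3,"jaw":29},{"travel":[0,0,0],"roll":0,"jaw":29}])

```text
clock: 11.7
tool_pos: [0.4644, -0.1159, 0.1078]
orientation: [180.0, -0.0, 179.6]
force: [-3.2, 4.7, 2.1]
opening: 0.029
gripper_force: 2.1
```

Emit:
apply_moves(targets=[{"travel":[-0.1,-5.1,0],"roll":-2,"jaw":29},{"travel":[-0.1,-5.1,0],"roll":-2,"jaw":29},{"travel":[-0.1,-5.1,0],"roll":-2,"jaw":29}])

```text
clock: 12.0
tool_pos: [0.4651, -0.1305, 0.1077]
orientation: [180.0, -0.0, -174.5]
force: [-3.8, 5.0, 2.9]
opening: 0.0287
gripper_force: 2.6
```

Emit:
apply_moves(targets=[{"travel":[0.1,-5.1,-0.1],"roll":-2,"jaw":29},{"travel":[0.1,-5.1,-0.1],"roll":-2,"jaw":29},{"travel":[0.1,-5.1,-0.1],"roll":-2,"jaw":29},{"travel":[0.1,-5.1,-0.1],"roll":-2,"jaw":29}])

```text
clock: 12.4
tool_pos: [0.468, -0.1507, 0.108]
orientation: [180.0, 0.0, -166.5]
force: [-0.6, 5.3, 0.1]
opening: 0.0295
gripper_force: 2.5
```

Emit:
apply_moves(targets=[{"travel":[0.1,-5.1,-0.1],"roll":-2,"jaw":29},{"travel":[0.1,-5.1,-0.1],"roll":-2,"jaw":29},{"travel":[0.1,-5.1,-0.1],"roll":-2,"jaw":29}])

```text
clock: 12.7
tool_pos: [0.4721, -0.1654, 0.1082]
orientation: [180.0, 0.0, -160.5]
force: [0.5, 5.2, -2.4]
opening: 0.0292
gripper_force: 2.4
```

Emit:
apply_moves(targets=[{"travel":[0,-5.1,0],"roll":-2,"jaw":29},{"travel":[0,-5.1,0],"roll":-2,"jaw":29},{"travel":[0,-5.1,0],"roll":-2,"jaw":29}])

```text
clock: 13.0
tool_pos: [0.4777, -0.1796, 0.1082]
orientation: [180.0, 0.0, -154.5]
force: [0.4, 5.4, -1.4]
opening: 0.029
gripper_force: 2.4
```

Emit:
apply_moves(targets=[{"travel":[0,-5.1,0],"roll":-2,"jaw":29},{"travel":[0,-5.1,0],"roll":-2,"jaw":29},{"travel":[0,-5.1,0],"roll":-2,"jaw":29}])

```text
clock: 13.3
tool_pos: [0.4848, -0.1931, 0.1082]
orientation: [180.0, 0.0, -148.5]
force: [0.1, 5.4, -0.8]
opening: 0.0295
gripper_force: 2.4
```

Emit:
apply_moves(targets=[{"travel":[0,-5.1,0],"roll":-2,"jaw":29},{"travel":[-0.1,-5.1,0],"roll":-2,"jaw":29},{"travel":[-0.1,-5.1,0],"roll":-2,"jaw":29}])

```text
clock: 13.6
tool_pos: [0.4931, -0.2056, 0.1081]
orientation: [179.9, 0.0, -142.5]
force: [-1.3, 7.6, 1.5]
opening: 0.0291
gripper_force: 3.4
```

Emit:
apply_moves(targets=[{"travel":[0,-5.1,0],"roll":-2,"jaw":29},{"travel":[-0.1,-5.1,0],"roll":-2,"jaw":29},{"travel":[-0.1,-5.1,0],"roll":-2,"jaw":29}])

```text
clock: 13.9
tool_pos: [0.5019, -0.2165, 0.108]
orientation: [179.8, -0.0, -136.5]
force: [-4.7, 12.5, 6.1]
opening: 0.0293
gripper_force: 6.6
```

The tangential push has gone from a steady 4.6 N to 6.8 and then 12.3 N, about 3 N per 8 mm, so this is the stop. The bolt has turned about 1 rad. I'll ease off.

Emit:
apply_moves(targets=[{"travel":[-0.1,5.1,0],"roll":2,"jaw":29},{"travel":[-0.1,5.1,0],"roll":2,"jaw":29},{"travel":[-0.1,5.1,0],"roll":2,"jaw":29},{"travel":[-0.1,5.1,0],"roll":2,"jaw":29},{"travel":[0,0,0],"roll":0,"jaw":29}])

```text
clock: 14.4
tool_pos: [0.4899, -0.2012, 0.1083]
orientation: [180.0, 0.0, -144.6]
force: [-0.7, 4.9, -1.4]
opening: 0.0287
gripper_force: 2.1
```

Emit:
apply_moves(targets=[{"travel":[0,2.5,0],"roll":1,"jaw":29},{"travel":[0,2.5,0],"roll":1,"jaw":29},{"travel":[0,0,0],"roll":0,"jaw":29}])

```text
clock: 14.7
tool_pos: [0.4876, -0.1978, 0.1084]
orientation: [-180.0, 0.0, -146.6]
force: [0.2, 2.0, -0.7]
opening: 0.0287
gripper_force: 1.3
```

Emit:
apply_moves(targets=[{"travel":[0,2.5,0],"roll":1,"jaw":29},{"travel":[0,2.5,0],"roll":1,"jaw":32},{"travel":[0,0,0],"roll":0,"jaw":36},{"travel":[0,0,0],"roll":0,"jaw":40}])

```text
clock: 15.1
tool_pos: [0.485, -0.194, 0.1084]
orientation: [-180.0, -0.0, -148.5]
force: [0.2, -0.4, -0.3]
opening: 0.0383
gripper_force: 0.0
```

Released. I'll lift clear and check the result.

Emit:
apply_moves(targets=[{"travel":[0,0,-5],"roll":0,"jaw":40},{"travel":[0,0,-10],"roll":0,"jaw":40},{"travel":[0,0,-15],"roll":0,"jaw":40},{"travel":[0,0,-25],"roll":0,"jaw":50},{"travel":[0,0,-30],"roll":0,"jaw":60},{"travel":[-20,0,-25],"roll":0,"jaw":60},{"travel":[-30,0,0],"roll":0,"jaw":60},{"travel":[-30,0,0],"roll":0,"jaw":60},{"travel":[-20,0,0],"roll":0,"jaw":60},{"travel":[0,0,0],"roll":0,"jaw":60}])

```text
clock: 16.1
tool_pos: [0.572, -0.1406, 0.2183]
orientation: [-180.0, 0.0, -148.4]
force: [0.2, 0.3, 0.5]
opening: 0.06
gripper_force: 0.0
```

```bash
python3 - <<'E'
from h import *
st();T=shot("wrist","w6.png",(100,0,540,400),1.4);np.save("T6.npy",T)
E
```

```text
16.1 [ 0.572  -0.1406  0.2183] [-179.9839    0.0019 -148.4252] [0.2104 0.2713 0.4614] [0.0422 0.002  0.0021] [  5.2043  13.7439 -13.0329   0.0153 -63.2143 -63.6364] 0.060008191500892274
```

View pics/w6.png

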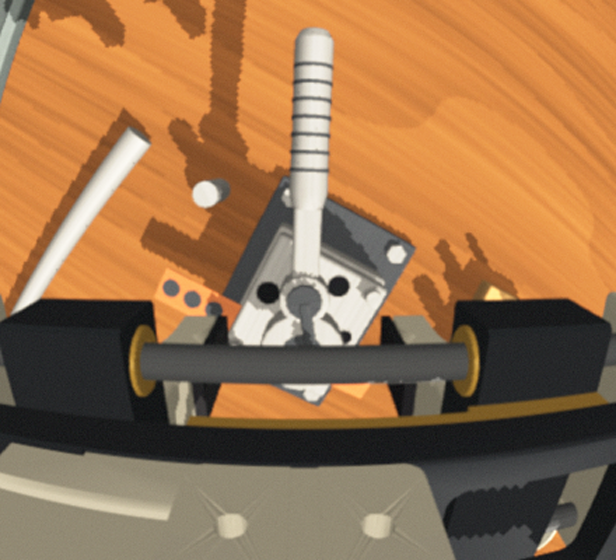

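The handle is still on the bolt and swung well over. The tab is on the loosening side (about (308,325)), and the punch and mandrel stand undisturbed. Handing in.

```bash
python3 -c "
from plant import ctrl
print(ctrl.close_job())"
```

```text
the job is handed in; nothing more can be done
None
```

The reversing lever is over at its loosening stop, and one driving swing backed the bolt off about 1 rad to its stop, where the push peaked at about 12 N (overload is about 18 N). The ratchet is still on the bolt and set to loosen, nothing else was touched, and I handed the job in at about 16 s; it returned no verdict.

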